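# Set out the soil-test reagents in their colour-coded holders

### The job

Stand each of the three capped reagent bottles and the green-capped vial upright in the holder whose ring has the colour of its cap (red, blue, black, green), resting on the holder's floor. Do not tip any of them over on the way, and leave the white-capped vial and the dish of soil standing where they are.

Things in the scene. Friction and masses are not known exactly. Their poses are not given: they have to be found in the camera images.
- bottle_red: loose round white plastic bottle with a red screw cap, standing upright, 33 mm across the body and 66 mm tall; straight-sided up to about 40 mm, then shoulder, neck and cap. Origin at the centre of its underside, z up.
- bottle_blue: loose round white plastic bottle with a blue screw cap, standing upright, 36 mm across the body and 74 mm tall; straight-sided up to about 44 mm, then shoulder, neck and cap. Origin at the centre of its underside, z up.
- bottle_black: loose round pale grey plastic bottle with a black screw cap, standing upright, 33 mm across the body and 70 mm tall; straight-sided up to about 42 mm, then shoulder, neck and cap. Origin at the centre of its underside, z up.
- vial_green: loose round clear glass vial with pale blue contents with a green screw cap, standing upright, 22 mm across the body and 56 mm tall; straight-sided up to about 34 mm, then shoulder, neck and cap. Origin at the centre of its underside, z up.
- holder_red: fixed round holder: grey foot disc 80 mm across and 4 mm thick, on it a red ring, 68 mm outside, 54 mm inside, its rim 14 mm above the bench; the bottle stands inside the ring on the 4 mm thick floor. Does not move during the job. Origin at the centre of its underside, z up.
- holder_blue: fixed round holder: grey foot disc 80 mm across and 4 mm thick, on it a blue ring, 68 mm outside, 54 mm inside, its rim 14 mm above the bench; the bottle stands inside the ring on the 4 mm thick floor. Does not move during the job. Origin at the centre of its underside, z up.
- holder_black: fixed round holder: grey foot disc 80 mm across and 4 mm thick, on it a black ring, 68 mm outside, 54 mm inside, its rim 14 mm above the bench; the bottle stands inside the ring on the 4 mm thick floor. Does not move during the job. Origin at the centre of its underside, z up.
- holder_green: fixed round holder: grey foot disc 66 mm across and 4 mm thick, on it a green ring, 54 mm outside, 40 mm inside, its rim 14 mm above the bench; the vial stands inside the ring on the 4 mm thick floor. Does not move during the job. Origin at the centre of its underside, z up.
- vial_white: loose clear glass vial with a white cap, 22 mm across, 60 mm tall, standing among the rest; it has no holder and stays where it is. Origin at the centre of its underside, z up.
- soil_dish: loose clear round dish with dark soil in it, 64 mm across, 12 mm high; stays where it is. Origin at the centre of its underside, z up.
There are look-alikes about, which are no part of the job. What is shaped like the bottle_blue but brown or turquoise is not meant.

How it is judged:
By the outcome, as a careful person would: the job done as asked, in the order asked, and still so for the second after the job is handed in, with the robot touching nothing.
It also fails if it takes over 96 s, if anything falls off the work surface, if the arm or the gripper's body presses on something with over 40 N, if the wrist force passes 120 N, or if a joint passes its speed limit or range.

### The arm

A 6-joint arm with a two-finger parallel gripper is mounted at the origin on the work surface; the furniture and walls round the work are solid. World frame = base frame: x ahead of the robot, y to its left, z up, the work surface at z = 0. Lengths are in mm, angles in rad, forces in N, time in s.
With the tool pointing down it reaches from about 325 to 775 mm from the base axis. Payload 5.5 kg.
Tool frame: the origin (TCP) lies between the finger pads; the fingertips stand 25 mm ahead of it and the grasp point (between the pads) lies 6 mm ahead of it (ctrl.tip_extent is the z of the fingertips in the tool frame, in mm); z points along the fingers, y is the line along which they close (so a half turn about z gives the same grasp; the last joint's range is limited). The gripper opens to 85 mm and grips with 20 to 120 N. Pads are 22 mm wide; open, the fingers measure 114 mm over their backs; the gripper's body (76 mm by 85 mm) begins 54 mm behind the grasp point. The pads swing forward as they close: fully open they stand 13 mm farther back than shut.
Start: joints at [1.152, 0.091, 1.231, -0, 1.82, -0.057], TCP at [212.38, 561.17, 256.275] pointing down, gripper open.
Joint ranges: [-2.87, 2.87], [-0.86, 2.18], [0.17, 2.46], [-1.51, 4.65], [0.06, 2.69], [-2.65, 2.65]. Speed limits (rad/s): [2.57, 2.57, 3.01, 3.14, 3.14, 3.14].

### API

Orientations are given as a unit quaternion [w, x, y, z].
In Python, from plant import ctrl gives the robot as it stands. The module is installed in compiled form; this text tells all that it offers.
- The arm moves only by the shell command python3 -m pendant 'ROWS' [FORCE]. ROWS is JSON, a list of rows, each a list of 7 numbers: the opening in per cent of the stroke, from 0 (shut) to 100 (fully open), then the shift along the world's x, y, z in cm, then the turn, a rotation vector about the world's x, y, z in rad. A call has 1 to 12 rows; each row is the pose to reach, as a shift and turn from the pose commanded when the call began; what a row does not reach only later rows make up. A row lasts 1/10 s, in which the tool goes at most 50 mm and 8.59 degrees, less where a joint would pass 70% of its speed; a pose out of reach is approached as far as the arm can. A call with a gripper value outside its range is refused whole. The fingers move at their own pace and stop on an object; FORCE is the grip in N (left out, the last holds). Time passes only in rows, so rows that repeat a pose let the fingers close. It gives the time, the measured TCP pose, the force, the opening and the grip force at its end, in the units of the state.
- ctrl.get_obs(): the state, without advancing time (a new reading comes with each control period).
- ctrl.camera(name): name is "scene" or "top"; returns a dict with "color" (480x640x3 uint8, red, green, blue), "range_z" (480x640 float32, mm along the optical axis (not along the pixel's ray), 0 where there is no reading), "intrinsics" (3x3 intrinsics, pixels), "dist" ([k1, k2, p1, p2, k3] as OpenCV has them; the pictures are not rectified), "pose" (4x4, takes a point from camera to world coordinates). Camera axes: x right, y up, looking along -z (the intrinsics and any distortion apply to the point x, -y, -z); pixel columns grow to the right and rows downward; lengths in mm; the calibration is good to about 2 mm. A picture is of the moment at which its call begins.
- ctrl.hand_in(): hands the job in; it is judged then, once.
The state is a dict: "clock": time; "qpos": joint angles; "dq": joint speeds; "joint_efforts": joint torques, N m; "tool_pos": TCP position; "tcp_rot": TCP orientation; "wrist_force": force on the tool from outside, world axes, zero at the start; "ft_torque": the same for the moment, N m; "grip_width": finger opening in mm; "gripper_force": force on a finger pad.
Only numpy, scipy, OpenCV 4.12 (cv2) and the standard library are available. Lean on these libraries where they do the work, as an engineer would, in place of code of your own. Each camera call takes 0.05 s, during which the arm holds its last target. There are 200 camera calls.

## Working session

There is one attempt and no reset: what is moved stays moved. The work goes in short steps, Python scripts to look and compute and a shell command to move; the robot and the scene stay as the last step left them, time stands still between calls to the robot, and variables do not carry over. Pictures are saved under pics/ and viewed, at most 14 in all, crops included, and the job is handed in when it is done.

```bash
mkdir -p pics; cat > h.py <<'E'
import numpy as np, cv2
from plant import ctrl
def snap(name,fn=None):
    c=ctrl.camera(name); np.savez('last_%s.npz'%name,**{k:np.asarray(v) for k,v in c.items()})
    if fn: cv2.imwrite('pics/'+fn,cv2.cvtColor(c['color'],cv2.COLOR_RGB2BGR))
    return c
def load(name): return dict(np.load('last_%s.npz'%name))
def plane(c,uv,z):
    p=cv2.undistortPoints(np.array(uv,float).reshape(-1,1,2),c['intrinsics'],c['dist'])[:,0]
    d=np.c_[p[:,0],-p[:,1],-np.ones(len(p))]@c['pose'][:3,:3].T; o=c['pose'][:3,3]
    return o+d*((z-o[2])/d[:,2])[:,None]
def pts(c):
    v,u=np.mgrid[:480,:640]; p=cv2.undistortPoints(np.c_[u.ravel(),v.ravel()].astype(float).reshape(-1,1,2),c['intrinsics'],c['dist'])[:,0]
    z=c['range_z'].ravel(); P=np.c_[p[:,0]*z,-p[:,1]*z,-z]@c['pose'][:3,:3].T+c['pose'][:3,3]
    P[z==0]=np.nan
    return P.reshape(480,640,3)
E
python3 - <<'E'
from h import *
for n in('top','scene'):
    c=snap(n,n+'0.png'); print(n,c['pose'].round(2).tolist(),c['intrinsics'].round(1).tolist(),c['dist'])
print(ctrl.get_obs())
E
```

```text
top [[-0.03, 0.98, -0.2, 257.62], [-1.0, -0.03, 0.0, -23.68], [-0.0, 0.2, 0.98, 1536.48], [0.0, 0.0, 0.0, 1.0]] [[617.4, 0.0, 315.5], [0.0, 617.4, 235.9], [0.0, 0.0, 1.0]] [-0.10631471  0.          0.          0.          0.        ]
scene [[0.88, 0.22, -0.42, -16.18], [-0.47, 0.35, -0.81, -1149.01], [-0.03, 0.91, 0.41, 623.68], [0.0, 0.0, 0.0, 1.0]] [[602.0, 0.0, 325.9], [0.0, 602.0, 244.9], [0.0, 0.0, 1.0]] [-0.08686291  0.          0.          0.          0.        ]
{'clock': 0.1, 'qpos': array([ 1.15229536e+00,  9.17932518e-02,  1.23177061e+00,  1.18533847e-05,
        1.81981536e+00, -5.67119730e-02]), 'dq': array([-0.00048668, -0.00157124, -0.00305166,  0.00032393, -0.00040374,
        0.00105121]), 'joint_efforts': array([ 3.12825439e-03, -4.60214853e+01, -4.19223583e+01, -5.16825878e-05,
        1.05669379e-02, -1.91236688e-05]), 'tool_pos': array([212.28675958, 560.96153969, 255.2552046 ]), 'tcp_rot': array([-2.15842759e-04,  1.79908045e-01,  9.83683027e-01, -8.66836042e-04]), 'wrist_force': array([ 0.23372339,  1.12424457, -0.32511161]), 'ft_torque': array([ 0.03669553,  0.0075014 , -0.04778804]), 'gripper_force': 0.0, 'grip_width': 85.12525949942574}
```

View pics/top0.png

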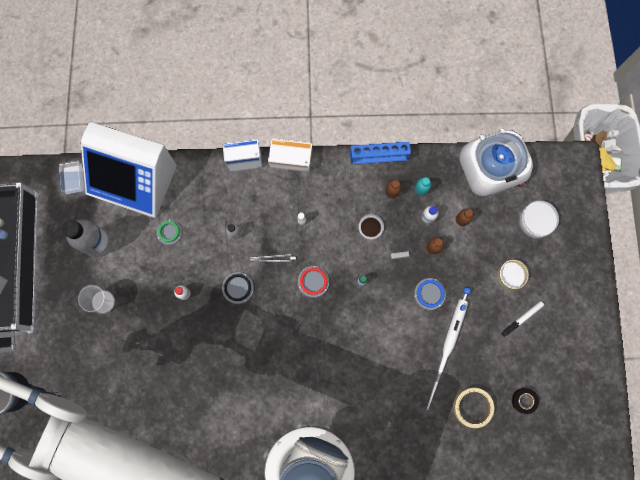

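View pics/scene0.png

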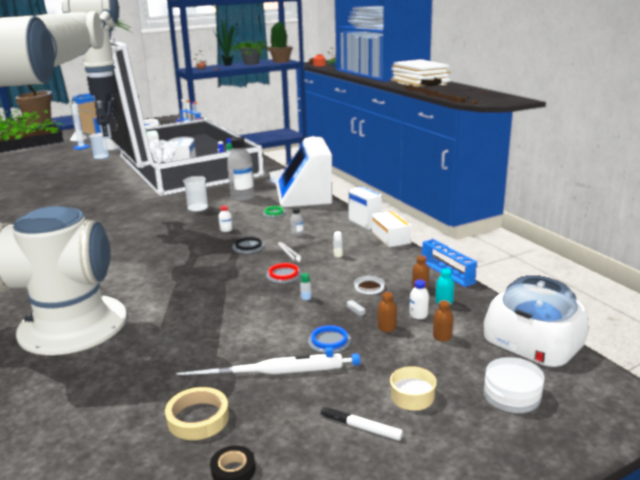

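Top view: bottle_red (181,293), bottle_black (232,230), vial_green (363,280), vial_white (301,217), soil dish (371,227). The holders are red (313,281), blue (430,293), black (238,288) and green (168,231).
Candidates for bottle_blue are (431,213) white with a blue cap, (424,185) turquoise, and (393,188), (465,216), (435,245) brown. Only (431,213) fits. I'll confirm it in a crop and measure everything.

```bash
python3 - <<'E'
from h import *
T=load('top');S=load('scene')
def cen(c,seed,r,cond):
    hsv=cv2.cvtColor(c['color'],cv2.COLOR_RGB2HSV).astype(int);m=np.zeros((480,640),bool)
    u,v=seed;m[v-r:v+r+1,u-r:u+r+1]=True
    m&=cond(hsv[...,0],hsv[...,1],hsv[...,2]); ys,xs=np.nonzero(m)
    return (xs.min()+xs.max())/2,(ys.min()+ys.max())/2,m.sum(),xs.max()-xs.min()+1,ys.max()-ys.min()+1,xs.mean(),ys.mean()
red=lambda h,s,v:((h<8)|(h>172))&(s>130)&(v>70)
blue=lambda h,s,v:(h>105)&(h<130)&(s>130)&(v>60)
green=lambda h,s,v:(h>50)&(h<88)&(s>100)&(v>40)
blk=lambda h,s,v:(v<60)
white=lambda h,s,v:(v>190)&(s<40)
caps=dict(red=((181,291),8,red,66,(224,209),8),blue=((431,211),9,blue,74,(420,286),9),green=((363,280),7,green,56,(306,278),9),black=((231,228),7,blk,70,(297,212),7))
for k,(s,r,f,z,s2,r2) in caps.items():
    a=cen(T,s,r,f);b=cen(S,s2,r2,f)
    P=plane(T,[a[5:7]],z)[0];Q=plane(S,[b[5:7]],z-6)[0]
    print('cap',k,np.round(a,1),P.round(1),'scene',np.round(b,1),Q.round(1))
w=cen(T,(301,215),7,white);print('white',np.round(w,1),plane(T,[w[5:7]],60).round(1))
rings=dict(red=((313,281),20,red),blue=((430,293),20,blue),green=((168,231),16,green))
for k,(s,r,f) in rings.items():
    a=cen(T,s,r,f);print('ring',k,np.round(a,1),plane(T,[a[:2]],12)[0].round(1))
P=pts(T)
# heights at key pixels: verification
for n,(u,v) in dict(red=(181,291),blue=(431,211),green=(363,280),black=(231,228),rr=(313,281),rb=(430,293),rk=(238,288),rg=(168,231),dish=(371,227)).items():
    print(n,np.nanmedian(P[v-1:v+2,u-1:u+2].reshape(-1,3),0).round(1))
im=T['color'][...,::-1]
A=cv2.resize(im[165:265,375:485],None,fx=5,fy=5,interpolation=2)[:500,:]
B=cv2.resize(im[210:320,150:270],None,fx=4,fy=4,interpolation=2)
cv2.imwrite('pics/c1.png',np.hstack([cv2.resize(A,(400,364)),cv2.resize(B,(397,364))]))
E
```

```text
cap red [178.  290.5  40.    7.    8.  178.4 290.4] [438. 305.  66.] scene [223.5 207.5  22.    6.    4.  223.5 207.6] [438.6 316.   60. ]
cap blue [432.5 210.   44.    8.    7.  432.6 210. ] [ 618.5 -316.5   74. ] scene [419.5 283.5  69.   10.    8.  419.6 283.5] [ 620.  -314.6   68. ]
cap green [362.5 279.   44.    8.    7.  362.6 278.8] [ 456.  -139.1   56. ] scene [305.  277.   66.    9.    9.  304.6 277.3] [ 454.1 -142.7   50. ]
cap black [231.  228.   28.    7.    7.  230.9 227.5] [588.5 177.7  70. ] scene [296. 211.   9.   5.   3. 296. 211.] [588.8 179.1  64. ]
white [300.5 217.   34.    6.    9.  300.4 215.8] [[615.7   7.8  60. ]]
ring red [313.  281.  215.   27.   27.  313.2 280.6] [459.8 -19.   12. ]
ring blue [430.  293.  220.   27.   27.  430.2 293.1] [ 421.7 -308.7   12. ]
ring green [168. 231. 152.  21.  21. 168. 231.] [596.8 346.5  12. ]
red [436.2 299.2  63.6]
blue [ 616.8 -312.9   75.1]
green [ 453.  -139.8   57.3]
black [587.6 177.4  68.7]
rr [460.8 -18.9   3.1]
rb [ 422.7 -310.2    3.3]
rk [447.7 168.7   4.8]
rg [598.  348.7   4.2]
dish [ 594.6 -169.9    6.9]
```

View pics/c1.png

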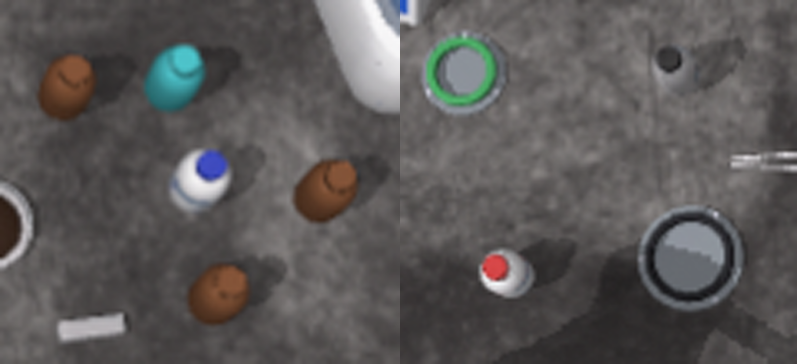

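The crop confirms it: the only white bottle with a blue cap is at crop (203,180), i.e. pixel (431,213), with turquoise and brown bottles around it. The red bottle, black bottle, green ring and black ring also show clearly. The measured cap heights (64–75) match the sizes given. I'll start with the red bottle.

```bash
python3 -c "from plant import ctrl;print(ctrl.tip_extent)"; python3 -m pendant '[[100,4,-4.5,-4,0,0,0],[100,7,-8,-8,0,0,0],[100,10,-11.5,-10,0,0,0],[100,13,-15,-10,0,0,0],[100,16,-18.5,-10,0,0,0],[100,19,-22,-10,0,0,0],[100,22.6,-25.6,-10,0,0,0],[100,22.6,-25.6,-10,0,0,0],[100,22.6,-25.6,-10,0,0,0]]' 40; python3 - <<'E'
from h import *
snap('scene','s1.png'); c=snap('top','t1.png')
im=c['color'][...,::-1];s=load('scene')['color'][...,::-1]
cv2.imwrite('pics/c2.png',np.hstack([cv2.resize(s[120:270,150:300],(400,400)),cv2.resize(im[210:360,120:270],(400,400))]))
E
```

```text
25.0
clock: 1.0
tool_pos: [439.9, 302.8, 155.6]
tcp_rot: [-0.0, 0.182, 0.983, -0.001]
wrist_force: [-0.8, -0.1, 0.0]
grip_width: 85.3
gripper_force: 0.0
```

View pics/c2.png

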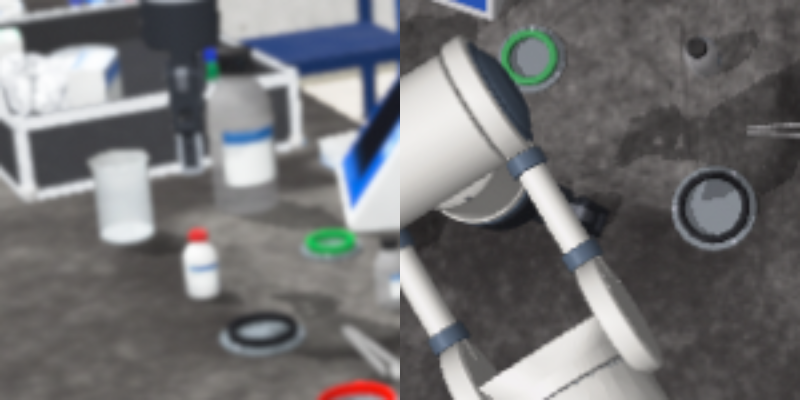

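The gripper is above the bottle. In the scene crop the fingers (188,165) appear slightly left of the cap (200,235), so I'll measure that offset.

```bash
cat >> h.py <<'E'
def proj(c,X):
    X=np.atleast_2d(X).astype(float); p=(X-c['pose'][:3,3])@c['pose'][:3,:3]; p[:,1:]*=-1
    return cv2.projectPoints(p.reshape(-1,1,3),np.zeros(3),np.zeros(3),c['intrinsics'],c['dist'])[0][:,0]
def zoom(c,u,v,r,fn,n=400):
    cv2.imwrite('pics/'+fn,cv2.resize(c['color'][max(v-r,0):v+r,max(u-r,0):u+r,::-1],(n,n),interpolation=2))
E
python3 - <<'E'
from h import *
S=load('scene')
print('tip',proj(S,[[440,303,131],[440,303,145],[440,303,0]]).round(1))
print('bottle@438,305',proj(S,[[438,305,0],[438,305,30],[438,305,66]]).round(1))
g=cv2.cvtColor(S['color'],cv2.COLOR_RGB2GRAY)
for v in (165,172,178,208,222,226,230): print(v,g[v,208:240].tolist())
P=pts(S); print('depth fingers',P[176,216:226].round(0).tolist(),'bottle',P[222,220:232].round(0).tolist())
E
```

```text
tip [[223.1 183.6]
 [222.6 178.5]
 [227.7 229.8]]
bottle@438,305 [[226.8 229.7]
 [225.7 219.4]
 [224.5 206.8]]
165 [69, 68, 68, 67, 67, 67, 65, 62, 65, 70, 67, 61, 58, 57, 58, 56, 55, 60, 79, 115, 150, 164, 166, 166, 166, 167, 168, 169, 169, 170, 170, 170]
172 [68, 67, 67, 66, 66, 66, 71, 89, 120, 132, 101, 66, 61, 64, 83, 123, 146, 126, 91, 86, 118, 150, 163, 165, 158, 141, 119, 108, 108, 109, 108, 109]
178 [67, 68, 68, 68, 68, 68, 71, 83, 116, 140, 126, 88, 66, 65, 71, 100, 137, 152, 141, 139, 148, 156, 160, 162, 168, 183, 205, 223, 230, 233, 234, 235]
208 [81, 71, 69, 70, 72, 75, 80, 86, 95, 99, 103, 107, 113, 112, 108, 106, 106, 105, 109, 118, 132, 144, 146, 144, 143, 142, 142, 141, 141, 140, 141, 141]
222 [77, 76, 76, 74, 74, 74, 75, 77, 77, 84, 114, 169, 212, 221, 217, 216, 215, 217, 220, 222, 221, 215, 198, 170, 141, 127, 123, 123, 122, 121, 121, 120]
226 [77, 77, 76, 76, 76, 76, 76, 76, 78, 80, 95, 134, 184, 220, 232, 236, 238, 240, 238, 236, 231, 223, 204, 172, 136, 113, 109, 111, 112, 110, 109, 110]
230 [85, 83, 83, 84, 82, 83, 81, 80, 80, 80, 83, 96, 127, 162, 187, 201, 209, 211, 210, 203, 189, 169, 146, 116, 85, 70, 70, 72, 76, 81, 88, 98]
depth fingers [[539.0, 686.0, 31.0], [413.0, 261.0, 168.0], [415.0, 259.0, 168.0], [416.0, 254.0, 169.0], [417.0, 249.0, 170.0], [418.0, 244.0, 172.0], [422.0, 247.0, 170.0], [425.0, 249.0, 169.0], [427.0, 248.0, 169.0], [430.0, 250.0, 168.0]] bottle [[420.0, 299.0, 28.0], [421.0, 295.0, 29.0], [424.0, 295.0, 29.0], [427.0, 296.0, 28.0], [428.0, 289.0, 30.0], [430.0, 288.0, 30.0], [433.0, 290.0, 29.0], [436.0, 289.0, 28.0], [438.0, 288.0, 28.0], [442.0, 291.0, 27.0], [445.0, 292.0, 25.0], [447.0, 290.0, 26.0]]
```

The depth readings put the bottle centre at about (439,304), which agrees with the tool position. I'll descend and grip.

```bash
python3 -m pendant '[[100,0,0,-4,0,0,0],[100,0,0,-7,0,0,0],[100,0,0,-9.5,0,0,0],[100,0,0,-11.5,0,0,0],[100,0,0,-11.5,0,0,0],[60,0,0,-11.5,0,0,0],[20,0,0,-11.5,0,0,0],[20,0,0,-11.5,0,0,0],[20,0,0,-11.5,0,0,0],[20,0,0,-11.5,0,0,0],[20,0,0,-11.5,0,0,0],[20,0,0,-11.5,0,0,0]]' 40; python3 - <<'E'
from h import *
c=snap('scene');zoom(c,226,205,50,'s2.png')
E
```

```text
clock: 2.3
tool_pos: [439.1, 305.6, 42.9]
tcp_rot: [0.001, 0.18, 0.984, 0.001]
wrist_force: [-1.1, -0.1, 6.4]
grip_width: 32.1
gripper_force: 39.8
```

View pics/s2.png

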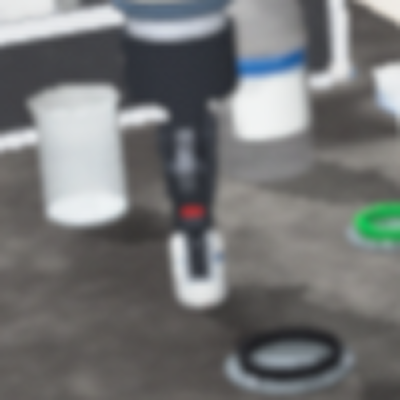

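It's gripped at 32 mm, mid-body, with the cap visible at crop (193,212). Next I'll lift it and carry it over the red holder.

```bash
python3 -m pendant '[[20,0,0,3,0,0,0],[20,0,0,7,0,0,0],[20,0.2,-3,9,0,0,0],[20,0.5,-7.5,9,0,0,0],[20,0.8,-12,9,0,0,0],[20,1.1,-16.5,9,0,0,0],[20,1.4,-21,9,0,0,0],[20,1.7,-25.5,9,0,0,0],[20,1.9,-30,9,0,0,0],[20,2.1,-32.5,9,0,0,0],[20,2.1,-32.5,9,0,0,0],[20,2.1,-32.5,9,0,0,0]]'; python3 - <<'E'
from h import *
c=snap('scene')
o=ctrl.get_obs();print(o['tool_pos'],o['tcp_rot'],proj(c,[o['tool_pos']]))
zoom(c,285,245,60,'s3.png')
t=snap('top');P=pts(t)
# red cap in both
for n,cc in(('s',c),('t',t)):
    h=cv2.cvtColor(cc['color'],cv2.COLOR_RGB2HSV).astype(int);m=(((h[...,0]<8)|(h[...,0]>172))&(h[...,1]>130)&(h[...,2]>70)).astype(np.uint8)
    k,l,st,ce=cv2.connectedComponentsWithStats(m)
    print(n,[(st[i].tolist(),ce[i].round(1).tolist()) for i in range(1,k) if st[i][4]>12])
E
```

```text
clock: 3.55
tool_pos: [459.2, -20.0, 131.1]
tcp_rot: [-0.0, 0.181, 0.984, 0.0]
wrist_force: [-0.5, 1.1, -0.4]
grip_width: 32.0
gripper_force: 39.9
[459.25762169 -19.38193196 131.14699689] [-2.10376458e-04  1.80053519e-01  9.83656757e-01  2.67175718e-04] [[280.22543729 221.49335736]]
s [([312, 55, 14, 12, 122], [318.6, 60.8]), ([277, 212, 7, 3, 19], [279.7, 213.0]), ([268, 263, 31, 17, 292], [283.2, 270.7]), ([536, 352, 7, 9, 54], [539.2, 356.1])]
t [([300, 280, 27, 15, 107], [312.8, 288.3])]
```

View pics/s3.png

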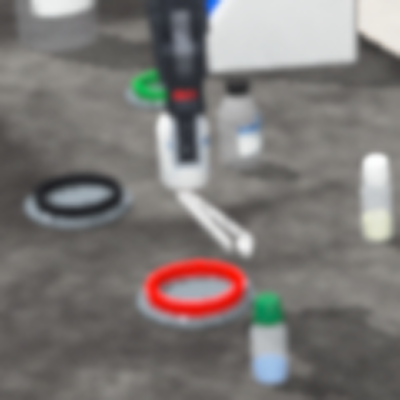

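The bottle is held upright above the red ring (crop (195,290)). I'll lower, release and retreat.

```bash
python3 -m pendant '[[20,0.1,0,-4,0,0,0],[20,0.1,0,-7,0,0,0],[20,0.1,0,-8,0,0,0],[20,0.1,0,-8.4,0,0,0],[20,0.1,0,-8.4,0,0,0],[20,0.1,0,-8.4,0,0,0]]'; python3 -m pendant '[[50,0,0,0,0,0,0],[70,0,0,0,0,0,0],[80,0,0,0,0,0,0],[80,0,0,0,0,0,0],[80,0,0,0,0,0,0],[80,0,0,3,0,0,0],[80,0,0,7,0,0,0],[80,0,0,11,0,0,0],[80,0,0,13,0,0,0],[80,0,0,13,0,0,0]]'; python3 - <<'E'
from h import *
c=snap('scene');zoom(c,285,245,60,'s4.png')
E
```

```text
clock: 4.25
tool_pos: [461.4, -19.6, 48.8]
tcp_rot: [0.001, 0.18, 0.984, 0.0]
wrist_force: [-0.1, -1.3, -0.2]
grip_width: 32.0
gripper_force: 40.0
clock: 5.25
tool_pos: [461.9, -20.0, 181.4]
tcp_rot: [0.004, 0.18, 0.984, 0.0]
wrist_force: [-0.3, 0.3, 0.4]
grip_width: 68.4
gripper_force: 0.0
```

View pics/s4.png

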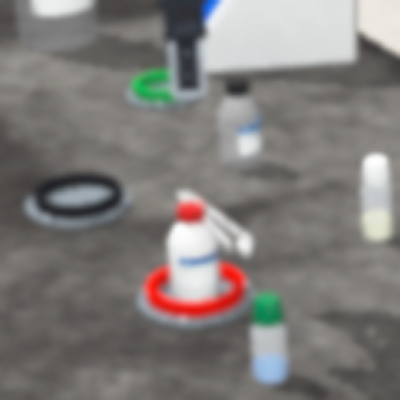

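The red bottle is upright inside the red ring, crop (193,255). Next is the blue bottle.

```bash
python3 -m pendant '[[75,2.3,-4.3,0,0,0,0],[75,4.5,-8.5,0,0,0,0],[75,6.7,-12.7,0,0,0,0],[75,9,-17,0,0,0,0],[75,11.2,-21.2,0,0,0,0],[75,13.5,-25.4,0,0,0,0],[75,15.7,-29.5,0,0,0,0],[75,15.7,-29.5,-2,0,0,0],[75,15.7,-29.5,-4,0,0,0],[75,15.7,-29.5,-4,0,0,0],[75,15.7,-29.5,-4,0,0,0]]'; python3 - <<'E'
from h import *
o=ctrl.get_obs()['tool_pos']
c=snap('scene');zoom(c,415,265,60,'s5.png')
P=pts(c)
for u in range(412,428,2): print(u,P[305,u].round(0))
print(proj(c,[o-[0,0,20],[618.5,-316,30],[618.5,-316,68]]))
E
```

```text
clock: 6.4
tool_pos: [616.6, -314.3, 135.2]
tcp_rot: [-0.002, 0.18, 0.984, 0.001]
wrist_force: [-0.4, -0.2, 1.1]
grip_width: 64.0
gripper_force: 0.0
412 [ 601. -319.   28.]
414 [ 601. -325.   31.]
416 [ 603. -329.   32.]
418 [ 606. -331.   32.]
420 [ 608. -334.   33.]
422 [ 614. -333.   31.]
424 [ 617. -336.   32.]
426 [ 623. -334.   28.]
[[418.97492458 262.1444338 ]
 [418.63959779 301.03146107]
 [419.38239511 284.0230753 ]]
```

View pics/s5.png

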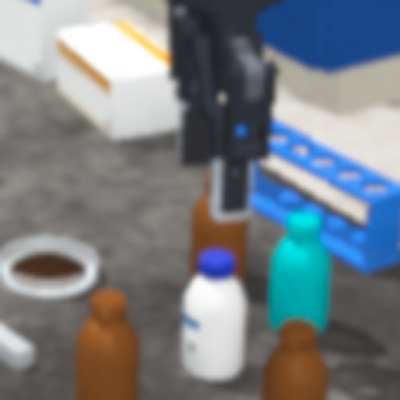

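The tool is over the white bottle with the blue cap (crop (214,320)), and the fingers are clear of the brown and turquoise ones. I'll descend and grip.

```bash
python3 -m pendant '[[75,0.2,-0.2,-3,0,0,0],[75,0.2,-0.2,-6,0,0,0],[75,0.2,-0.2,-8,0,0,0],[75,0.2,-0.2,-9.1,0,0,0],[75,0.2,-0.2,-9.1,0,0,0],[20,0.2,-0.2,-9.1,0,0,0],[20,0.2,-0.2,-9.1,0,0,0],[20,0.2,-0.2,-9.1,0,0,0],[20,0.2,-0.2,-9.1,0,0,0],[20,0.2,-0.2,-9.1,0,0,0],[20,0.2,-0.2,-9.1,0,0,0]]' 40; python3 -m pendant '[[20,0,0,0,0,0,0]]'
```

```text
clock: 7.55
tool_pos: [620.5, -317.5, 49.1]
tcp_rot: [0.002, 0.18, 0.984, -0.001]
wrist_force: [1.2, 0.4, 6.2]
grip_width: 34.9
gripper_force: 40.2
clock: 7.65
tool_pos: [620.5, -317.4, 49.0]
tcp_rot: [0.002, 0.18, 0.984, -0.001]
wrist_force: [-0.1, 1.0, 6.1]
grip_width: 35.4
gripper_force: 40.2
```

```bash
python3 -m pendant '[[20,0,0,3,0,0,0],[20,0,0,7,0,0,0],[20,0,0,10.5,0,0,0],[20,-2,0,10.5,0,0,0],[20,-6,0.3,10.5,0,0,0],[20,-10,0.5,10.5,0,0,0],[20,-14,0.7,10.5,0,0,0],[20,-18,0.9,10.5,0,0,0],[20,-19.9,0.9,10.5,0,0,0],[20,-19.9,0.9,10.5,0,0,0],[20,-19.9,0.9,10.5,0,0,0],[20,-19.9,0.9,10.5,0,0,0]]'; python3 - <<'E'
from h import *
c=snap('scene');zoom(c,340,305,70,'s6.png')
E
```

```text
clock: 8.85
tool_pos: [421.2, -307.8, 151.4]
tcp_rot: [0.0, 0.18, 0.984, 0.0]
wrist_force: [0.0, 0.2, -0.4]
grip_width: 35.1
gripper_force: 40.0
```

View pics/s6.png

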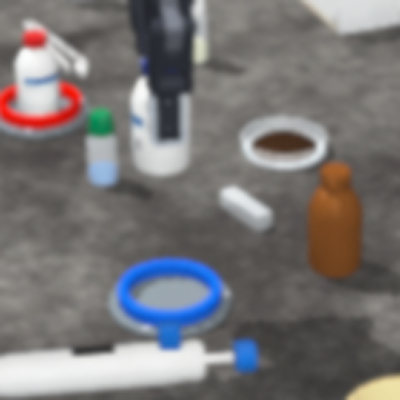

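It's held upright and the blue ring is free, crop (170,290), so I'll lower and release.

```bash
python3 -m pendant '[[20,0,0,-4,0,0,0],[20,0,0,-7.5,0,0,0],[20,0,0,-9.3,0,0,0],[20,0,0,-9.8,0,0,0],[20,0,0,-9.8,0,0,0],[20,0,0,-9.8,0,0,0],[20,0,0,-9.8,0,0,0]]'; python3 -m pendant '[[50,0,0,0,0,0,0],[70,0,0,0,0,0,0],[80,0,0,0,0,0,0],[80,0,0,0,0,0,0],[80,0,0,0,0,0,0],[80,0,0,3,0,0,0],[80,0,0,7,0,0,0],[80,0,0,11,0,0,0],[80,0,0,12,0,0,0],[80,0,0,12,0,0,0]]'; python3 -m pendant '[[80,3,8,0,0,0,0],[80,4,13,0,0,0,0],[80,5,18,0,0,0,0],[80,6,23,0,0,0,0],[80,8,28,0,0,0,0],[80,10,33,0,0,0,0],[80,12,38,0,0,0,0],[80,14,43,0,0,0,0],[80,16.5,48.6,0,0,0,0],[80,16.5,48.6,-3,0,0,0],[80,16.5,48.6,-3,0,0,0],[80,16.5,48.6,-3,0,0,0]]'; python3 - <<'E'
from h import *
c=snap('scene')
P=pts(c)
for u in range(288,306,2): print(u,P[226,u].round(0))
a=c['color'][275:385,275:385,::-1];b=c['color'][150:260,240:350,::-1]
cv2.imwrite('pics/s7.png',np.hstack([cv2.resize(x,(400,400)) for x in(a,b)]))
E
```

```text
clock: 9.6
tool_pos: [420.9, -307.9, 53.4]
tcp_rot: [0.0, 0.18, 0.984, -0.0]
wrist_force: [0.5, -0.3, -0.4]
grip_width: 35.5
gripper_force: 40.1
clock: 10.6
tool_pos: [421.2, -308.6, 175.9]
tcp_rot: [0.002, 0.18, 0.984, -0.001]
wrist_force: [-0.0, 0.1, -0.1]
grip_width: 68.3
gripper_force: 0.0
clock: 11.8
tool_pos: [583.7, 180.5, 137.6]
tcp_rot: [-0.004, 0.178, 0.984, -0.001]
wrist_force: [-1.1, -0.1, -1.0]
grip_width: 68.3
gripper_force: 0.0
288 [592. 244.  -2.]
290 [569. 179.  26.]
292 [572. 172.  28.]
294 [576. 168.  29.]
296 [580. 165.  29.]
298 [584. 161.  29.]
300 [590. 162.  28.]
302 [595. 160.  27.]
304 [625. 211.   3.]
```

View pics/s7.png

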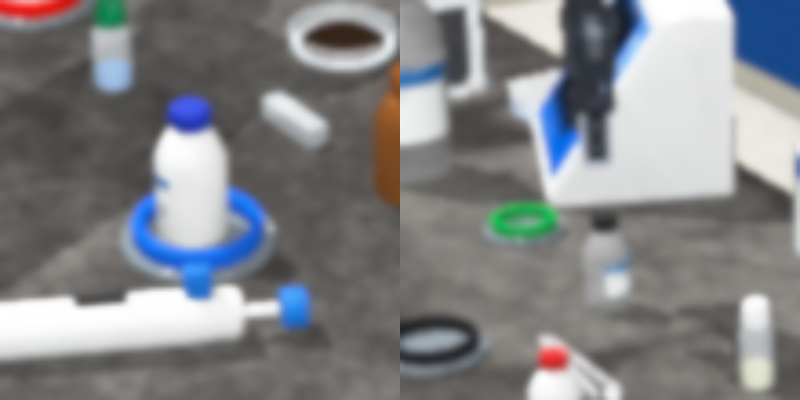

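The blue bottle is upright in the blue ring, crop (190,200), and the tool is above the black-capped bottle, crop (605,255). I'll grip it.

```bash
python3 -m pendant '[[80,0.3,0,-3,0,0,0],[80,0.3,0,-6,0,0,0],[80,0.3,0,-9,0,0,0],[80,0.3,0,-10.2,0,0,0],[80,0.3,0,-10.2,0,0,0],[20,0.3,0,-10.2,0,0,0],[20,0.3,0,-10.2,0,0,0],[20,0.3,0,-10.2,0,0,0],[20,0.3,0,-10.2,0,0,0],[20,0.3,0,-10.2,0,0,0],[20,0.3,0,-10.2,0,0,0],[20,0.3,0,-10.2,0,0,0]]' 40
```

```text
clock: 13.05
tool_pos: [589.7, 178.3, 43.9]
tcp_rot: [0.002, 0.18, 0.984, 0.001]
wrist_force: [0.3, -0.9, 7.8]
grip_width: 32.2
gripper_force: 39.9
```

```bash
python3 -m pendant '[[20,0,0,4,0,0,0],[20,0,0,8,0,0,0],[20,-2,0,9,0,0,0],[20,-5,-0.3,9,0,0,0],[20,-9,-0.6,9,0,0,0],[20,-12,-0.9,9,0,0,0],[20,-14.2,-1,9,0,0,0],[20,-14.2,-1,9,0,0,0],[20,-14.2,-1,9,0,0,0],[20,-14.2,-1,9,0,0,0]]'; python3 - <<'E'
from h import *
c=snap('scene');zoom(c,255,225,50,'s8.png')
# black ring in scene: ellipse from dark mask
g=cv2.cvtColor(c['color'],cv2.COLOR_RGB2GRAY);m=np.zeros_like(g);m[233:256,225:270]=(g[233:256,225:270]<45)
ys,xs=np.nonzero(m);uv=[(xs.min()+xs.max())/2,(ys.min()+ys.max())/2];print(uv,xs.min(),xs.max(),ys.min(),ys.max(),plane(c,[uv],12).round(1),proj(c,[[447,168.5,12]]))
E
```

```text
clock: 14.05
tool_pos: [447.1, 168.3, 131.6]
tcp_rot: [0.0, 0.18, 0.984, 0.0]
wrist_force: [0.6, -0.6, 0.0]
grip_width: 32.4
gripper_force: 39.9
[np.float64(248.0), np.float64(243.0)] 237 259 238 248 [[445.9 165.5  12. ]] [[247.96424604 242.4859227 ]]
```

View pics/s8.png

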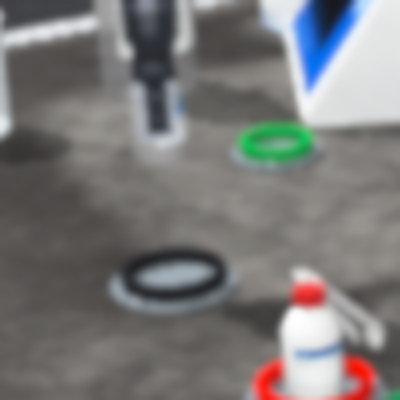

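The ring position agrees between the two views, and the bottle hangs above it. I'll lower, release and move on to the green vial.

```bash
python3 -m pendant '[[20,0,0,-4,0,0,0],[20,0,0,-7,0,0,0],[20,0,0,-8,0,0,0],[20,0,0,-8.3,0,0,0],[20,0,0,-8.3,0,0,0],[20,0,0,-8.3,0,0,0],[20,0,0,-8.3,0,0,0]]'; python3 -m pendant '[[50,0,0,0,0,0,0],[70,0,0,0,0,0,0],[80,0,0,0,0,0,0],[80,0,0,0,0,0,0],[80,0,0,0,0,0,0],[80,0,0,3,0,0,0],[80,0,0,7,0,0,0],[80,0,0,11,0,0,0],[80,0,0,13,0,0,0],[80,0,0,13,0,0,0]]'; python3 -m pendant '[[80,0,-4,0,0,0,0],[80,0,-9,0,0,0,0],[80,0,-14,0,0,0,0],[80,0.3,-19,0,0,0,0],[80,0.5,-24,0,0,0,0],[80,0.7,-28,0,0,0,0],[80,0.8,-30.9,0,0,0,0],[80,0.8,-30.9,-5,0,0,0],[80,0.8,-30.9,-5,0,0,0],[80,0.8,-30.9,-5,0,0,0],[80,0.8,-30.9,-5,0,0,0]]'; python3 - <<'E'
from h import *
c=snap('scene')
P=pts(c)
for v in(284,293):
  for u in range(299,313,2): print(v,u,P[v,u].round(0))
a=c['color'][190:270,210:290,::-1];b=c['color'][215:315,255:355,::-1]
cv2.imwrite('pics/s9.png',np.hstack([cv2.resize(x,(400,400)) for x in(a,b)]))
E
```

```text
clock: 14.8
tool_pos: [447.0, 168.3, 49.2]
tcp_rot: [0.001, 0.18, 0.984, 0.0]
wrist_force: [-0.7, -0.8, -0.6]
grip_width: 32.3
gripper_force: 40.0
clock: 15.8
tool_pos: [447.9, 168.6, 182.5]
tcp_rot: [0.003, 0.18, 0.984, 0.002]
wrist_force: [0.0, 0.0, 0.5]
grip_width: 68.6
gripper_force: 0.0
clock: 16.9
tool_pos: [455.3, -140.6, 130.3]
tcp_rot: [0.001, 0.179, 0.984, -0.0]
wrist_force: [-0.1, -0.1, 0.2]
grip_width: 68.5
gripper_force: 0.0
284 299 [470. -78.   0.]
284 301 [ 445. -143.   37.]
284 303 [ 448. -146.   38.]
284 305 [ 450. -152.   39.]
284 307 [ 456. -149.   37.]
284 309 [ 461. -148.   35.]
284 311 [490. -97.   3.]
293 299 [ 450. -119.    3.]
293 301 [ 444. -144.   16.]
293 303 [ 446. -147.   17.]
293 305 [ 450. -151.   18.]
293 307 [ 455. -149.   16.]
293 309 [ 459. -150.   15.]
293 311 [ 474. -128.    0.]
```

View pics/s9.png

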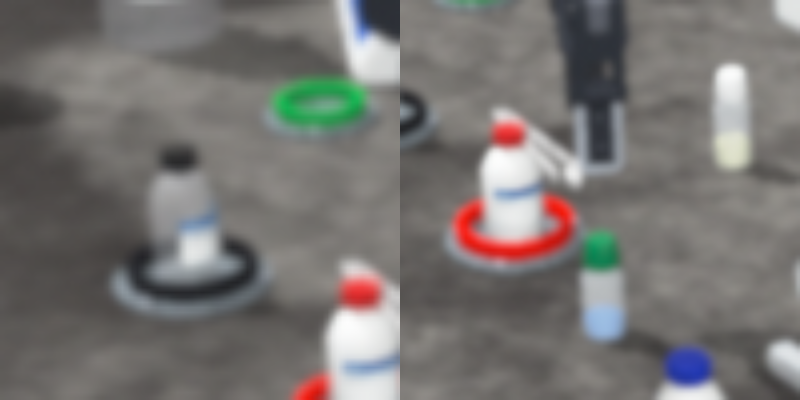

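The black bottle is upright in the black ring, crop (180,220), and the tool is over the green vial, crop (600,285). I'll grip it.

```bash
python3 -m pendant '[[80,0,0,-3,0,0,0],[80,0,0,-6,0,0,0],[80,0.1,0.1,-8.5,0,0,0],[80,0.1,0.1,-9.3,0,0,0],[80,0.1,0.1,-9.3,0,0,0],[10,0.1,0.1,-9.3,0,0,0],[10,0.1,0.1,-9.3,0,0,0],[10,0.1,0.1,-9.3,0,0,0],[10,0.1,0.1,-9.3,0,0,0],[10,0.1,0.1,-9.3,0,0,0],[10,0.1,0.1,-9.3,0,0,0],[10,0.1,0.1,-9.3,0,0,0]]' 30;  python3 -m pendant '[[10,0,0,0,0,0,0]]'
```

```text
clock: 18.15
tool_pos: [456.2, -140.1, 36.8]
tcp_rot: [0.001, 0.18, 0.984, -0.0]
wrist_force: [-0.7, 1.0, 5.3]
grip_width: 20.9
gripper_force: 29.3
clock: 18.25
tool_pos: [456.2, -140.2, 36.8]
tcp_rot: [0.001, 0.18, 0.984, -0.0]
wrist_force: [-0.5, 0.9, 5.7]
grip_width: 21.1
gripper_force: 29.3
```

```bash
python3 -m pendant '[[10,0,0,3,0,0,0],[10,0,0,7,0,0,0],[10,0,0,11,0,0,0],[10,0,0,13,0,0,0],[10,0,0,13,0,0,0]]'; python3 - <<'E'
from h import *
t=snap('top');c=snap('scene')
for n,q in(('t',t),('s',c)):
    P=pts(q);d=np.hypot(P[...,0]-597,P[...,1]-347);m=(P[...,2]>25)&(d<160)
    for z0,z1 in((25,60),(60,100),(100,150),(150,220)):
        k=m&(P[...,2]>z0)&(P[...,2]<z1)
        if k.sum(): i=np.argsort(d[k])[3 if k.sum()>3 else 0]; print(n,z0,k.sum(),d[k].min().round(),P[k][i].round())
E
```

```text
clock: 18.75
tool_pos: [456.9, -140.4, 169.5]
tcp_rot: [0.004, 0.18, 0.984, -0.001]
wrist_force: [0.5, -0.9, 0.9]
grip_width: 20.8
gripper_force: 29.4
t 25 792 20.0 [641. 380.  26.]
t 60 829 74.0 [666. 375.  69.]
t 100 915 95.0 [691. 373. 107.]
t 150 195 128.0 [727. 362. 153.]
s 25 498 50.0 [638. 382.  25.]
s 60 356 81.0 [675. 394.  70.]
s 100 288 141.0 [580. 488. 102.]
s 150 28 143.0 [742. 338. 155.]
```

The instrument is close to the green holder, so I'll turn the grip 0.4 rad to give more clearance on the way.

```bash
python3 -m pendant '[[10,1,4,0,0,0,0.1],[10,2,9,0,0,0,0.2],[10,3,14,0,0,0,0.3],[10,4,18.5,0,0,0,0.4],[10,5,23,0,0,0,0.4],[10,6,27.5,0,0,0,0.4],[10,8,32,0,0,0,0.4],[10,10,36.5,0,0,0,0.4],[10,12,41,0,0,0,0.4],[10,13.5,45.5,0,0,0,0.4],[10,14,48.7,0,0,0,0.4],[10,14,48.7,0,0,0,0.4]]';python3 -m pendant '[[10,0,0,-3,0,0,0],[10,0,0,-6,0,0,0],[10,0,0,-8,0,0,0],[10,0,0,-8,0,0,0],[10,0,0,-8,0,0,0]]'; python3 - <<'E'
from h import *
c=snap('scene');zoom(c,275,200,30,'s10.png')
print(proj(c,[[597,347,12]]))
E
```

```text
clock: 20.05
tool_pos: [593.9, 350.9, 160.4]
tcp_rot: [-0.003, -0.021, 1.0, -0.001]
wrist_force: [-0.6, -0.6, -0.4]
grip_width: 21.5
gripper_force: 29.5
clock: 20.55
tool_pos: [594.8, 346.2, 84.0]
tcp_rot: [-0.001, -0.019, 1.0, -0.001]
wrist_force: [0.4, -0.2, 0.8]
grip_width: 21.0
gripper_force: 29.5
[[274.14949172 209.48740359]]
```

View pics/s10.png

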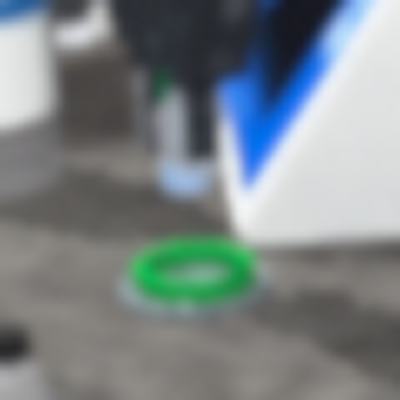

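The vial (185,180) hangs over the green ring (194,270), about 2 mm left of centre. I'll correct x and lower.

```bash
python3 -m pendant '[[10,0.2,0.1,-2,0,0,0],[10,0.2,0.1,-3.5,0,0,0],[10,0.2,0.1,-4.4,0,0,0],[10,0.2,0.1,-4.4,0,0,0],[10,0.2,0.1,-4.4,0,0,0],[10,0.2,0.1,-4.4,0,0,0]]'
```

```text
clock: 21.2
tool_pos: [597.5, 348.2, 41.6]
tcp_rot: [0.0, -0.019, 1.0, 0.0]
wrist_force: [0.4, 0.1, 0.3]
grip_width: 21.2
gripper_force: 30.2
```

```bash
python3 -m pendant '[[40,0,0,0,0,0,0],[55,0,0,0,0,0,0],[55,0,0,0,0,0,0],[55,0,0,0,0,0,0],[55,0,0,3,0,0,0],[55,0,0,7,0,0,0],[55,0,0,11,0,0,0],[55,0,0,15,0,0,0],[55,-6,-2,18,0,0,0],[55,-10,-4,18,0,0,0],[55,-10,-4,18,0,0,0]]'; python3 - <<'E'
from h import *
c=snap('scene')
a=cv2.resize(c['color'][170:230,245:305,::-1],(250,250));b=cv2.resize(c['color'][170:400,190:470,::-1],(548,450))
a=cv2.copyMakeBorder(a,0,200,0,0,cv2.BORDER_CONSTANT);cv2.imwrite('pics/s11.png',np.hstack([a,b]))
E
```

```text
clock: 22.3
tool_pos: [494.4, 307.2, 222.6]
tcp_rot: [0.0, -0.019, 1.0, 0.0]
wrist_force: [0.8, 0.8, 0.2]
grip_width: 46.7
gripper_force: 0.0
```

View pics/s11.png

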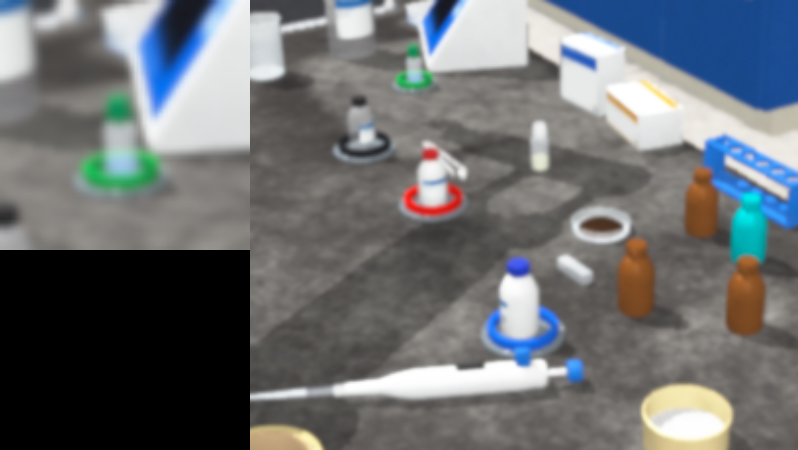

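All four stand upright in their rings: green (413,65), black (360,125), red (432,180) and blue (520,305). The white vial (540,145) and the soil dish (600,225) haven't been disturbed, so I'll hand in.

```bash
python3 -c "from plant import ctrl;print(ctrl.hand_in())"
```

```text
the job is handed in; nothing more can be done
None
```

The job is handed in at about 22 s on the clock: the final picture shows the red, blue and black bottles and the green-capped vial upright in their matching holders, with the white-capped vial and soil dish undisturbed; no verdict was returned.

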